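Light the jar and hold the lamp dial on its third click

TASK

At this search scene the glass jar on the grey mat is to be photographed under the examination lamp. Swing the lamp by its orange grip until its head is centred over the jar, let go of it, then turn the power unit's spring-return dial clockwise by its yellow post, past the first two clicks (white, blue) to the third (green mark), without going on to the fourth (red), and keep holding it there: the program finishes while the gripper still holds the dial on green against its spring. Leave the jar and everything else on the cabinet top where they are.

Things in the scene. Friction and masses are not known exactly. Their poses are not given: they have to be found in the camera images.
- lamp_arm (a joint): stiff swing hinge of the examination lamp, vertical axis through lamp_hinge, rad; grows counter-clockwise seen from above, range -1.25 to 1.0; stays where it is left (about 2 to 3 N at the grip moves it). At 0 the arm points to the front of the lamp foot
- lamp_hinge (a point): point on the vertical swing axis of the lamp, 175 mm above the table, on top of its 22 mm thick post on a round dark foot 110 mm across
- lamp_grip (a point): on the axis of the upright orange grip post of the lamp (round, 18 mm across), 20 mm below its top, which is 242 mm above the table; this point is 220 mm high. The grip stands on the centre of the white round lamp head (90 mm across, 153 to 181 mm above the table; head and grip are 240 mm from the hinge axis and swing round it in a level circle). The arm is a bar 18 mm wide, its top 181 mm high
- jar_center (a point): centre (half-way up) of the glass jar with steel lid and white paper label, 64 mm across, 75 mm tall, standing on the 3 mm thick grey mat; the jar or the red lighter may be at either end of the mat. The lamp's circle passes over the jar within about 20 mm of its centre. The jar is not to be moved
- dial (a joint): angle of the spring-return dial, rad; 0 at rest, grows clockwise seen from above, end stop at 1.6. Clicks at 0.4 (white mark), 0.8 (blue), 1.2 (green, the third) and 1.6 (red, the fourth). A spring turns it back to 0 from anywhere when let go (2 N at the post near rest, up to 8 N near the end, with about 1.5 N of ripple at the clicks)
- dial_axis (a point): point on the vertical axis of the dial, 115 mm above the table, 55 mm level from the yellow post. The dial is a black disc 128 mm across with a white pointer line, its top 83 mm above the table (small metal cap to 91 mm), on a grey power unit 185 x 180 mm, 70 mm high
- dial_post (a point): on the axis of the upright yellow post of the dial (round, 16 mm across, standing from 83 to 132 mm above the table), this point 115 mm high; it goes round the dial axis in a level circle of 55 mm radius
- lighter: bystander: red lighter 80 x 24 x 13 mm lying on the mat, origin under its centre
- tent: bystander: yellow folded marker tent, 75 x 60 mm, 69 mm tall, origin under its centre
- tape: bystander: blue tape roll lying flat, 90 mm across, 25 mm tall, origin under its centre
- remote: bystander: dark remote control 140 x 45 x 18 mm, origin under its centre
- pot: bystander: grey pot with white lid, 52 mm across, 60 mm tall, origin under its centre
Things that resemble listed ones, but are neither listed nor needed, are in the scene too. What is shaped like the part that bears jar_center but brown is not meant.

How it is judged:
By the outcome, as a careful person would: the job done as asked, in the order asked, and still so for the second after the job is handed in, while the arm keeps its last pose, push and grip.
It also fails if it takes over 58 s, if anything falls off the work surface, if the arm or the gripper's body presses on something with over 40 N, if the wrist force passes 120 N, or if a joint passes its speed limit or range.

ROBOT

A 6-joint arm with a two-finger parallel gripper is mounted at the origin on the work surface. World frame = base frame: x ahead of the robot, y to its left, z up, the work surface at z = 0. Lengths are in m, angles in degrees, forces in N, time in s.
With the tool pointing down it reaches from about 0.375 to 0.9 m from the base axis. Payload 3.1 kg.
Tool frame: the origin (TCP) lies midway between the tips of the shut fingers; the grasp point (between the pads) lies 19 mm behind it; z points along the fingers, y is the direction in which the jaws open and shut (so a half turn about z gives the same grasp; the last joint's range is limited). The gripper opens to 87 mm and grips with 3 to 60 N. Pads are 19 mm wide; open, the fingers measure 117 mm over their backs; the gripper's body (75 mm by 190 mm) begins 51 mm behind the grasp point.
Start: joints at [-83.68, 30.224, 82.088, -0, 67.689, -10.227], TCP at [0.178, -0.599, 0.223] pointing down, gripper open.
Joint ranges: [-176.69, 176.69], [-43.24, 126.21], [12.49, 139.97], [-82, 262], [0, 151.66], [-163.58, 163.58]. Speed limits (degrees/s): [159.86, 159.86, 180, 180, 180, 180].

INTERFACE

Orientations are given as a 3x3 rotation matrix whose columns are the frame's x, y, z axes.
In Python, from rig import status, vision, bot, models gives the robot as it stands.
- The arm moves only by the tool send_rows, never from a script. Its argument "moves" is a list of rows, each a list of 7 numbers: the shift along the tool's x, y, z in units of 25 mm (1.0 is 25 mm), then the turn, a rotation vector about the tool's x, y, z in units of 10 degrees (1.0 is 10 degrees), then the closure, from -1 (fully open) to 1 (shut), so that 0 is half open. In form: [[dx, dy, dz, rx, ry, rz, hand], ...]. A call has 1 to 12 rows; each row shifts and turns the commanded pose from where the row before left it, along the tool's axes as they then stand; what a row does not reach is not made up. A row lasts 1/8 s, in which the tool goes at most 62.5 mm and 10.7 degrees, less where a joint would pass 70% of its speed; a pose out of reach is approached as far as the arm can. A call is refused whole if a number of a shift passes 1 or a number of a turn 1, either way. A call with a gripper value outside its range is refused whole. The fingers move at their own pace and stop on an object; the grip force is fixed at half the most. Time passes only in rows, so rows that do not move let the fingers close. It gives the time, the measured TCP pose, the force and the opening at its end, in the units of the state.
- status.read_state(): the state, without advancing time (a new reading comes with each control period).
- vision.capture(name): name is "scene" or "top" or "wrist"; returns a dict with "img" (420x560x3 uint8, red, green, blue), "depth" (420x560 float32, m along the optical axis (not along the pixel's ray), 0 where there is no reading), "fx", "fy", "cx", "cy" (pixels), "distortion" ([k1, k2, p1, p2, k3] as OpenCV has them; the pictures are not rectified), "pose" (4x4, takes a point from camera to world coordinates); the wrist camera has in their place "hand_eye" (4x4, takes a point from camera to tool coordinates, whose origin is the TCP and whose axes are the flange's). Camera axes: x right, y up, looking along -z (the intrinsics and any distortion apply to the point x, -y, -z); pixel columns grow to the right and rows downward; lengths in m; the calibration is good to about 2 mm. A picture is of the moment at which its call begins: read the wrist's pose just before it.
- bot.hand_in(): hands the job in, once; it reports no verdict.
Trained networks look in the newest picture that a camera, given by its name, has taken for a name from the list of things; names that differ only in an ending like _2 or _b are one class to them, and where a whole thing is asked for, a point or a joint stands for the part that bears it (a point fixed in the world has none). Each returns a list of dicts, best first, with "confidence" (0 to 1); they miss things now and then, are a little off and sometimes report something else, mostly with a low value. They report only what shows in the picture. A call takes as long as a camera call. They do not tell look-alikes from the thing itself.
- models.masks_of(camera, name): "mask" (420x560 bool, what is visible of it) and "extent" ([left, top, right, bottom] in pixels, round what is visible of it).
- models.landmark_of(camera, name): "point" ([column, row] in pixels: a listed point, or the origin of a listed thing).
The state is a dict: "time_s": time; "joint_positions": joint angles; "qvel": joint speeds; "tau": joint torques, N m; "position": TCP position; "tcp_rot": TCP orientation; "force": force on the tool from outside, world axes, zero at the start; "moment": the same for the moment, N m; "opening": opening from 0.0 (shut) to 1.0 (fully open).
Only numpy, scipy, OpenCV 4.12 (cv2) and the standard library are available. Lean on these libraries where they do the work, as an engineer would, in place of code of your own. Each camera call takes 0.05 s, during which the arm holds its last target.

## Working session

There is one attempt and no reset: what is moved stays moved. The work goes in short steps, Python scripts to look and compute and a tool call to move; the robot and the scene stay as the last step left them, time stands still between calls to the robot, and variables do not carry over. Pictures are saved under pics/ and viewed, and the job is handed in when it is done.

Besides the shell and the picture viewer there is one more tool, called after ">>>" in YAML: its name, and indented under it one key for each argument. send_rows: Moves the arm, as the interface text tells. Its arguments: {"type":"object","properties":{"moves":{"type":"array"}},"required":["moves"]}

```bash
mkdir -p pics; ls; python3 - <<'E'
from rig import status, vision, bot, models
import cv2,numpy as np
s=status.read_state(); print({k:np.round(v,3).tolist() for k,v in s.items()})
for n in ["scene","top"]:
    c=vision.capture(n); cv2.imwrite(f"pics/{n}1.png",c["img"][:,:,::-1])
    print(n,c["fx"],c["fy"],c["cx"],c["cy"],c["distortion"]);print(np.round(c["pose"],3).tolist())
    for k in ["lamp_hinge","lamp_grip","jar_center","dial_axis","dial_post","lighter","tent","tape","remote","pot"]:
        print(k,[(np.round(d["point"]).tolist(),round(d["confidence"],2)) for d in models.landmark_of(n,k)])
E
```

```text
pics
{'time_s': 0.0, 'joint_positions': [-83.68, 30.281, 82.157, 0.001, 67.687, -10.226], 'qvel': [0.059, 0.035, -0.046, 0.04, 0.094, -0.015], 'tau': [-0.002, -44.005, -17.659, 0.063, 0.058, -0.0], 'position': [0.178, -0.598, 0.222], 'tcp_rot': [[0.959, 0.285, -0.0], [0.285, -0.959, 0.002], [0.0, -0.002, -1.0]], 'force': [-0.26, -0.554, 1.027], 'moment': [-0.038, -0.017, -0.074], 'opening': 0.999}
scene 528.7697112113424 528.7697112113424 280.05674802164526 207.25027763272647 [0.00351053 0.         0.         0.         0.        ]
[[-0.786, -0.523, 0.33, 0.961], [0.618, -0.666, 0.418, 0.607], [0.001, 0.532, 0.847, 1.259], [0.0, 0.0, 0.0, 1.0]]
lamp_hinge [([238.0, 239.0], 0.87)]
lamp_grip [([344.0, 236.0], 0.57)]
jar_center [([344.0, 365.0], 0.96), ([347.0, 274.0], 0.91), ([315.0, 219.0], 0.86), ([293.0, 299.0], 0.61)]
dial_axis [([223.0, 124.0], 0.77), ([343.0, 235.0], 0.73), ([317.0, 218.0], 0.52)]
dial_post [([219.0, 104.0], 0.7)]
lighter [([276.0, 206.0], 0.73)]
tent [([157.0, 193.0], 0.59)]
tape [([404.0, 249.0], 0.86)]
remote [([213.0, 221.0], 0.87), ([344.0, 239.0], 0.22)]
pot []
top 397.96167277771974 397.96167277771974 281.36995522145673 211.32808597647235 [0.00106971 0.         0.         0.         0.        ]
[[-0.014, 0.997, -0.077, 0.442], [-0.999, -0.016, -0.036, 0.019], [-0.038, 0.077, 0.996, 1.118], [0.0, 0.0, 0.0, 1.0]]
lamp_hinge [([262.0, 144.0], 0.79)]
lamp_grip [([196.0, 222.0], 0.92), ([155.0, 223.0], 0.21)]
jar_center [([218.0, 178.0], 0.81), ([188.0, 202.0], 0.76), ([272.0, 248.0], 0.72), ([149.0, 176.0], 0.63), ([207.0, 232.0], 0.61)]
dial_axis [([421.0, 233.0], 0.6)]
dial_post [([443.0, 244.0], 0.7)]
lighter [([310.0, 233.0], 0.69)]
tent [([400.0, 143.0], 0.72)]
tape [([199.0, 294.0], 0.6)]
remote [([335.0, 170.0], 0.78)]
pot [([155.0, 221.0], 0.82)]
```

```bash
python3 -c "
import cv2
for n in ['scene1','top1']:
    i=cv2.imread(f'pics/{n}.png'); cv2.imwrite(f'pics/{n}b.png',cv2.resize(i,(800,600),interpolation=cv2.INTER_CUBIC))"
```

```text
(no output)
```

View pics/scene1b.png

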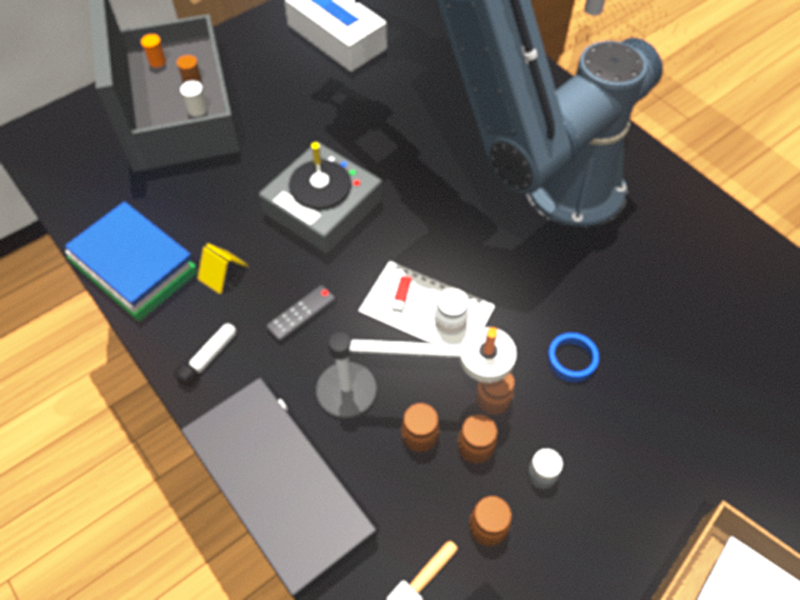

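View pics/top1b.png

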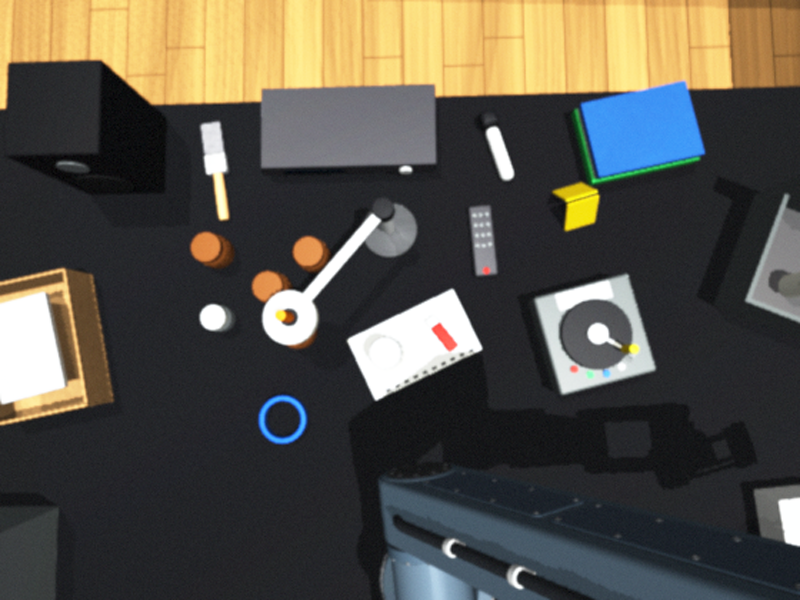

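The top picture (800x600 view) shows the lamp head with its orange grip at (285,316) and the hinge cap at (383,209). The clear jar on the mat is at (385,350), and the lighter is at the other end of the mat at (444,337). The dial is centred at (598,334), with its post at (634,349). Four brown jars sit at (211,249), (310,253), (270,287) and (300,335), and a pot at (216,318).

Things that could be mistaken for the jar: those four brown jars and the pot. I choose the white-lidded glass one on the mat.

```bash
cat > h.py <<'E'
import numpy as np,cv2
def ray(c,px,T=None):
    T=c["pose"] if T is None else T
    K=np.array([[c["fx"],0,c["cx"]],[0,c["fy"],c["cy"]],[0,0,1]])
    u=cv2.undistortPoints(np.array([[px]],float),K,np.array(c["distortion"],float))[0,0]
    d=np.array(T)[:3,:3]@np.array([u[0],-u[1],-1]); return np.array(T)[:3,3],d
def atz(c,px,z,T=None):
    o,d=ray(c,px,T); return o+d*(z-o[2])/d[2]
def dep(c,px,T=None):
    o,d=ray(c,px,T); r=int(round(px[1]));q=int(round(px[0])); return o+d*float(c["depth"][r,q])
E
python3 - <<'E'
from rig import status, vision, bot, models
from h import *
np.set_printoptions(precision=4,suppress=True)
Z=dict(lamp_hinge=.175,lamp_grip=.22,jar_center=.0405,dial_axis=.115,dial_post=.115,lighter=0.003,tent=0,tape=0,remote=0,pot=0)
for n in ["scene","top"]:
    c=vision.capture(n)
    for k in Z:
        for d in models.landmark_of(n,k): print(n,k,round(d["confidence"],2),np.round(d["point"],1),"atz",atz(c,d["point"],Z[k]),"dep",dep(c,d["point"]))
    for k in ["dial","jar_center","lamp_arm"]:
        for d in models.masks_of(n,k): print("mask",n,k,round(d["confidence"],2),d["extent"],d["mask"].sum())
    img=c["img"]; hsv=cv2.cvtColor(img,cv2.COLOR_RGB2HSV)
    np.savez(f"{n}.npz",**c)
E
```

```text
scene lamp_hinge 0.93 [237.6 238.1] atz [0.6695 0.0784 0.175 ] dep [0.6734 0.0856 0.1896]
scene lamp_grip 0.62 [342.8 237.2] atz [0.4949 0.2442 0.22  ] dep [0.502  0.2497 0.236 ]
scene lamp_grip 0.41 [237.  238.8] atz [0.6837 0.101  0.22  ] dep [0.6766 0.0882 0.1937]
scene lamp_grip 0.23 [381.5 331. ] atz [0.5779 0.4541 0.22  ] dep [0.5183 0.4303 0.0584]
scene jar_center 0.81 [333.4 306.5] atz [0.5608 0.3109 0.0405] dep [0.5713 0.3187 0.0725]
scene jar_center 0.77 [315.4 218.2] atz [0.4333 0.0924 0.0405] dep [0.4515 0.1102 0.0826]
scene jar_center 0.75 [293.  298.6] atz [0.6253 0.2342 0.0405] dep [0.6343 0.2443 0.0732]
scene jar_center 0.6 [348.3 273.5] atz [0.4731 0.268  0.0405] dep [0.4885 0.2787 0.0788]
scene jar_center 0.59 [343.3 362.6] atz [0.6328 0.4274 0.0405] dep [0.6423 0.4326 0.0755]
scene dial_axis 0.63 [221.8 122.8] atz [ 0.4704 -0.2816  0.115 ] dep [ 0.4615 -0.2977  0.0942]
scene dial_post 0.57 [221.3 104.4] atz [ 0.4314 -0.3403  0.115 ] dep [ 0.4388 -0.3269  0.1311]
scene lighter 0.59 [277.4 205.8] atz [ 0.4747 -0.0204  0.003 ] dep [ 0.4791 -0.0147  0.0144]
scene light
[... 2115 characters left out ...]
tz [0.2996 0.2955 0.    ] dep [0.2997 0.2954 0.0007]
top remote 0.56 [338.7 166.7] atz [ 0.653  -0.1038  0.    ] dep [ 0.6492 -0.1016  0.0202]
top remote 0.38 [271.7 248.5] atz [0.425  0.0887 0.    ] dep [0.4262 0.0841 0.0742]
top pot 0.63 [155.2 222.7] atz [0.5025 0.4201 0.    ] dep [0.4993 0.3992 0.0583]
mask top dial 0.57 [392.4, 208.1, 444.9, 262.3] 1983
mask top dial 0.22 [258.9, 238.0, 282.4, 259.1] 458
mask top jar_center 0.83 [260.9, 235.7, 280.0, 258.7] 453
mask top jar_center 0.8 [176.2, 190.3, 203.8, 213.3] 416
mask top jar_center 0.75 [202.8, 165.5, 229.3, 193.0] 528
mask top jar_center 0.61 [135.1, 160.7, 164.4, 186.8] 588
mask top lamp_arm 0.89 [184.6, 138.0, 274.3, 240.1] 1833
```

```bash
python3 -c "
import cv2,numpy as np
t=cv2.imread('pics/top1.png'); s=cv2.imread('pics/scene1.png')
a=cv2.resize(t[185:285,170:345],(800,457),interpolation=cv2.INTER_CUBIC); cv2.imwrite('pics/c1.png',a)
a=cv2.resize(s[90:180,175:275],(400,360),interpolation=cv2.INTER_CUBIC)
b=cv2.resize(t[185:285,365:465],(400,400),interpolation=cv2.INTER_CUBIC)[:360]
cv2.imwrite('pics/c2.png',np.hstack([a,b]))"
```

```text
(no output)
```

View pics/c1.png

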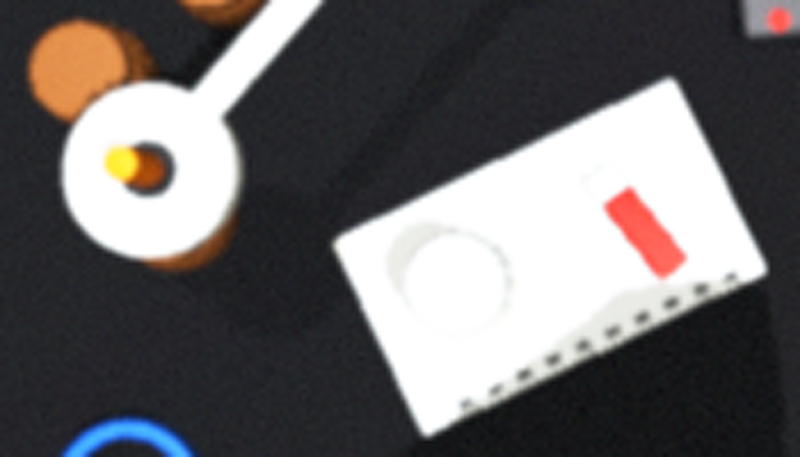

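View pics/c2.png

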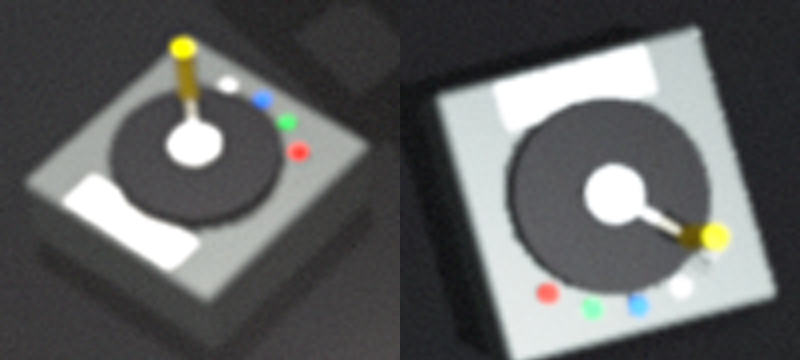

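The crops confirm the clear jar at the left end of the mat, the orange grip rising from the head, and the marks running white, blue, green, red clockwise from the post. Next I'll refine the positions with depth point clouds.

```bash
cat > cloud.py <<'E'
from h import *
def cloud(c,T=None):
    T=np.array(c["pose"] if T is None else T)
    K=np.array([[c["fx"],0,c["cx"]],[0,c["fy"],c["cy"]],[0,0,1]])
    H,W=c["depth"].shape
    vv,uu=np.mgrid[0:H,0:W]
    u=cv2.undistortPoints(np.stack([uu,vv],-1).reshape(-1,1,2).astype(float),K,np.array(c["distortion"],float))[:,0]
    d=np.array(c["depth"]).reshape(-1)
    P=np.stack([u[:,0],-u[:,1],-np.ones(len(u))],1)*d[:,None]
    P=P@T[:3,:3].T+T[:3,3]; P[d<=0]=np.nan
    return P.reshape(H,W,3)
def sel(P,ctr,r,z0,z1):
    q=P.reshape(-1,3); m=(np.hypot(q[:,0]-ctr[0],q[:,1]-ctr[1])<r)&(q[:,2]>z0)&(q[:,2]<z1); return q[m]
E
python3 - <<'E'
from cloud import *
np.set_printoptions(precision=4,suppress=True)
for n in ["scene","top"]:
    c=dict(np.load(n+".npz")); P=cloud(c)
    for name,ctr,r,z0,z1 in [("jarlid",(.43,.09),.06,.066,.09),("head",(.497,.247),.07,.165,.195),("griptop",(.497,.247),.03,.225,.26),("hinge",(.675,.086),.03,.175,.21),("dialdisc",(.465,-.293),.09,.075,.088),("posttop",(.435,-.337),.03,.11,.15),("cap",(.465,-.293),.03,.088,.1)]:
        q=sel(P,ctr,r,z0,z1)
        if len(q)<3: print(n,name,len(q)); continue
        e=cv2.minEnclosingCircle(q[:,:2].astype(np.float32))
        ok=cv2.minAreaRect(q[:,:2].astype(np.float32))
        print(n,name,len(q),"mean",q.mean(0),"box",ok[0],ok[1],"z med",np.median(q[:,2]), "enc",e)
E
```

```text
scene jarlid 343 mean [0.4338 0.0957 0.0774] box (0.43146640062332153, 0.09347333759069443) (0.06008877232670784, 0.052964143455028534) z med 0.0778600004848069 enc ((0.4319941997528076, 0.09311814606189728), 0.030448656529188156)
scene head 1112 mean [0.5037 0.2473 0.1805] box (0.49721190333366394, 0.23742660880088806) (0.08962436765432358, 0.10674963891506195) z med 0.1808335773089319 enc ((0.5048096179962158, 0.2380635291337967), 0.05814363434910774)
scene griptop 70 mean [0.4964 0.247  0.2383] box (0.49473556876182556, 0.24589566886425018) (0.0170173030346632, 0.01718171313405037) z med 0.2405897844758067 enc ((0.49530652165412903, 0.24590721726417542), 0.009164046496152878)
scene hinge 260 mean [0.6733 0.0918 0.1873] box (0.6731817126274109, 0.09193605929613113) (0.03851797804236412, 0.04555285722017288) z med 0.18881509456760304 enc ((0.6710399389266968, 0.09110177308320999), 0.02345496416091919)
scene dialdisc 1122 mean [ 0.4646 -0.2837  0.0822] box (0.4645691215991974, -0.2818829119205475) (0.15462720394134521, 0.13303212821483612) z med 0.08246827760024988 enc ((0.4617379009
[... 1427 characters left out ...]
054)
top dialdisc 1794 mean [ 0.4603 -0.2895  0.0824] box (0.46017807722091675, -0.29143351316452026) (0.12741421163082123, 0.12607502937316895) z med 0.0823678693831924 enc ((0.4600575268268585, -0.29260432720184326), 0.07278243452310562)
top posttop 53 mean [ 0.4325 -0.3369  0.127 ] box (0.43245917558670044, -0.33855146169662476) (0.014518415555357933, 0.014143740758299828) z med 0.13010361019882122 enc ((0.432625412940979, -0.3382667303085327), 0.007726228795945644)
top cap 137 mean [ 0.4601 -0.2915  0.0905] box (0.4601447582244873, -0.2917366623878479) (0.03356391191482544, 0.032278984785079956) z med 0.09035848385366774 enc ((0.459966778755188, -0.2915225923061371), 0.01749950647354126)
```

```bash
cat > plan.py <<'E'
import numpy as np
def R(y): c,s=np.cos(y),np.sin(y); return np.array([[c,s,0],[s,-c,0],[0,0,-1.]])  # tool-down, x-axis at yaw
def yaw(M): M=np.array(M); return np.degrees(np.arctan2(M[1,0],M[0,0]))
def roll(p,y,rows):
    p=np.array(p,float);out=[]
    for r in rows:
        p=p+R(np.radians(y))@np.array(r[:3])*.025; y=y-r[5]*10; out.append((p.copy(),y))
    return out
def solve(p0,y0,p1,y1,N,hand,dec=2):
    dy=y1-y0; rz=-dy/N/10
    A=sum(R(np.radians(y0+dy*i/N)) for i in range(N))*.025
    d=np.linalg.solve(A,np.array(p1)-np.array(p0))
    row=[*np.round(d,dec),0,0,round(rz,dec+1),hand]; row=[float(v) for v in row]
    o=roll(p0,y0,[row]*N)
    rr=[np.hypot(*q[0][:2]) for q in o]
    print(f"N={N} row={row} end={np.round(o[-1][0],4)} yaw={o[-1][1]:.2f} radius {min(rr):.3f}..{max(rr):.3f}")
    return row,o
E
python3 - <<'E'
from plan import *
p=[.178,-.598,.222];y=16.5
r,o=solve(p,y,[.45,-.35,.31],60,16,-1)
r,o=solve(*o[-1],[.494,.244,.31],138.8,28,-1)
for N in (36,40,44): r,o=solve(p,y,[.494,.244,.31],138.8,N,-1); print([np.round(q[0],2).tolist() for q in o[::6]])
E
```

```text
N=16 row=[0.94, -0.09, -0.22, 0.0, 0.0, -0.272, -1.0] end=[ 0.4504 -0.3495  0.31  ] yaw=60.02 radius 0.570..0.622
N=28 row=[0.9, 0.19, 0.0, 0.0, 0.0, -0.281, -1.0] end=[0.4915 0.2436 0.31  ] yaw=138.70 radius 0.549..0.582
N=36 row=[1.21, 0.14, -0.1, 0.0, 0.0, -0.34, -1.0] end=[0.4945 0.244  0.312 ] yaw=138.90 radius 0.551..0.651
[[0.21, -0.59, 0.22], [0.38, -0.53, 0.24], [0.51, -0.4, 0.25], [0.6, -0.24, 0.27], [0.62, -0.06, 0.28], [0.58, 0.12, 0.3]]
N=40 row=[1.09, 0.13, -0.09, 0.0, 0.0, -0.306, -1.0] end=[0.4954 0.2449 0.312 ] yaw=138.90 radius 0.553..0.652
[[0.21, -0.59, 0.22], [0.36, -0.54, 0.24], [0.49, -0.43, 0.25], [0.58, -0.3, 0.26], [0.62, -0.14, 0.28], [0.61, 0.03, 0.29], [0.54, 0.18, 0.31]]
N=44 row=[0.99, 0.12, -0.08, 0.0, 0.0, -0.278, -1.0] end=[0.4954 0.2445 0.31  ] yaw=138.82 radius 0.552..0.652
[[0.2, -0.59, 0.22], [0.34, -0.54, 0.24], [0.46, -0.46, 0.25], [0.55, -0.34, 0.26], [0.61, -0.2, 0.27], [0.62, -0.05, 0.28], [0.58, 0.1, 0.3], [0.51, 0.23, 0.31]]
```

>>> send_rows:
  moves:
    - [0.94, -0.09, -0.22, 0, 0, -0.272, -1]
    - [0.94, -0.09, -0.22, 0, 0, -0.272, -1]
    - [0.94, -0.09, -0.22, 0, 0, -0.272, -1]
    - [0.94, -0.09, -0.22, 0, 0, -0.272, -1]
    - [0.94, -0.09, -0.22, 0, 0, -0.272, -1]
    - [0.94, -0.09, -0.22, 0, 0, -0.272, -1]
    - [0.94, -0.09, -0.22, 0, 0, -0.272, -1]
    - [0.94, -0.09, -0.22, 0, 0, -0.272, -1]

```text
time_s: 3.5
position: [0.3392, -0.4998, 0.2669]
tcp_rot: [[0.783, 0.622, -0.0], [0.622, -0.783, 0.0], [0.0, -0.0, -1.0]]
force: [-0.1, -0.9, 0.6]
opening: 0.999
```

>>> send_rows:
  moves:
    - [0.94, -0.09, -0.22, 0, 0, -0.272, -1]
    - [0.94, -0.09, -0.22, 0, 0, -0.272, -1]
    - [0.94, -0.09, -0.22, 0, 0, -0.272, -1]
    - [0.94, -0.09, -0.22, 0, 0, -0.272, -1]
    - [0.94, -0.09, -0.22, 0, 0, -0.272, -1]
    - [0.94, -0.09, -0.22, 0, 0, -0.272, -1]
    - [0.94, -0.09, -0.22, 0, 0, -0.272, -1]
    - [0.94, -0.09, -0.22, 0, 0, -0.272, -1]

```text
time_s: 4.5
position: [0.4509, -0.349, 0.3109]
tcp_rot: [[0.496, 0.868, -0.0], [0.868, -0.496, 0.0], [0.0, -0.0, -1.0]]
force: [1.1, 0.2, -0.1]
opening: 1.002
```

```bash
cat > wr.py <<'E'
from rig import status, vision
from cloud import *
def wcap(name):
    s=status.read_state(); c=dict(vision.capture("wrist"))
    T=np.eye(4);T[:3,:3]=s["tcp_rot"];T[:3,3]=s["position"];T=T@np.array(c["hand_eye"]); c["T"]=T
    cv2.imwrite(f"pics/{name}.png",c["img"][:,:,::-1]); np.savez(name+".npz",**c); return c,T
E
python3 - <<'E'
from wr import *
np.set_printoptions(precision=4,suppress=True)
c,T=wcap("w1"); print(c["hand_eye"],c["fx"],c["cx"],c["cy"],c["distortion"])
P=cloud(c,T)
for name,ctr,r,z0,z1 in [("dialdisc",(.462,-.29),.075,.075,.086),("posttop",(.434,-.336),.03,.11,.15),("cap",(.462,-.29),.02,.088,.1)]:
    q=sel(P,ctr,r,z0,z1)
    if len(q)<3: print(name,len(q)); continue
    print(name,len(q),q.mean(0),cv2.minAreaRect(q[:,:2].astype(np.float32))[:2],np.median(q[:,2]))
E
```

```text
[[ 0.0006  0.9531  0.3028  0.084 ]
 [ 1.     -0.0001 -0.0016  0.0001]
 [-0.0015  0.3028 -0.9531 -0.1634]
 [ 0.      0.      0.      1.    ]] 291.4037282090116 275.86948563168477 215.09511795665085 [-0.0287  0.      0.      0.      0.    ]
dialdisc 6660 [ 0.4644 -0.2888  0.0842] ((0.46277931332588196, -0.2914840579032898), (0.12582992017269135, 0.1256321370601654)) 0.08425484116995854
posttop 174 [ 0.4358 -0.3382  0.1299] ((0.43508732318878174, -0.33919674158096313), (0.014703373424708843, 0.014771957881748676)) 0.13258080129132208
cap 614 [ 0.4623 -0.2916  0.0922] ((0.46217241883277893, -0.2915372848510742), (0.0344901978969574, 0.03489522635936737)) 0.09216186485446357
```

View pics/w1.png

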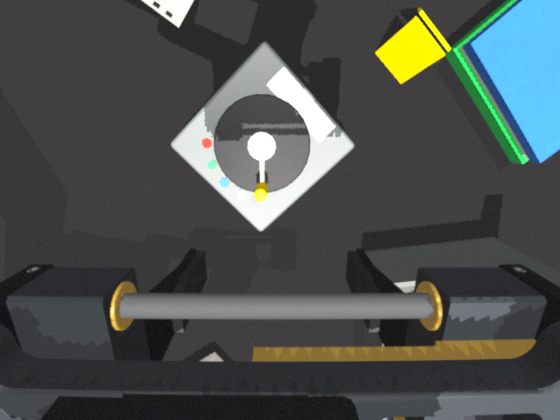

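The wrist view shows the dial at pixel (262,147) and its post at (261,195). It gives the axis at (0.4625,-0.2915) and the post at (0.435,-0.339), 55 mm apart as specified. Now on to the lamp.

```bash
python3 - <<'E'
from plan import *
solve([.4509,-.349,.3109],60.25,[.470,.222,.31],138.8,26,-1)
E
```

```text
N=26 row=[0.94, 0.16, 0.0, 0.0, 0.0, -0.302, -1.0] end=[0.4675 0.2232 0.3109] yaw=138.77 radius 0.518..0.574
```

```bash
python3 - <<'E'
from plan import *
solve([.4509,-.349,.3109],60.25,[.524,.218,.31],138.8,24,-1)
E
```

```text
N=24 row=[1.0, 0.27, 0.0, 0.0, 0.0, -0.327, -1.0] end=[0.5234 0.2205 0.3109] yaw=138.73 radius 0.568..0.594
```

>>> send_rows:
  moves:
    - [1, 0.27, 0, 0, 0, -0.327, -1]
    - [1, 0.27, 0, 0, 0, -0.327, -1]
    - [1, 0.27, 0, 0, 0, -0.327, -1]
    - [1, 0.27, 0, 0, 0, -0.327, -1]
    - [1, 0.27, 0, 0, 0, -0.327, -1]
    - [1, 0.27, 0, 0, 0, -0.327, -1]
    - [1, 0.27, 0, 0, 0, -0.327, -1]
    - [1, 0.27, 0, 0, 0, -0.327, -1]
    - [1, 0.27, 0, 0, 0, -0.327, -1]
    - [1, 0.27, 0, 0, 0, -0.327, -1]
    - [1, 0.27, 0, 0, 0, -0.327, -1]
    - [1, 0.27, 0, 0, 0, -0.327, -1]

```text
time_s: 6.05
position: [0.589, -0.078, 0.3106]
tcp_rot: [[-0.164, 0.986, -0.0], [0.986, 0.164, -0.0], [-0.0, -0.0, -1.0]]
force: [0.2, -0.3, 0.0]
opening: 1.002
```

>>> send_rows:
  moves:
    - [1, 0.27, 0, 0, 0, -0.327, -1]
    - [1, 0.27, 0, 0, 0, -0.327, -1]
    - [1, 0.27, 0, 0, 0, -0.327, -1]
    - [1, 0.27, 0, 0, 0, -0.327, -1]
    - [1, 0.27, 0, 0, 0, -0.327, -1]
    - [1, 0.27, 0, 0, 0, -0.327, -1]
    - [1, 0.27, 0, 0, 0, -0.327, -1]
    - [1, 0.27, 0, 0, 0, -0.327, -1]
    - [1, 0.27, 0, 0, 0, -0.327, -1]
    - [1, 0.27, 0, 0, 0, -0.327, -1]
    - [1, 0.27, 0, 0, 0, -0.327, -1]
    - [1, 0.27, 0, 0, 0, -0.327, -1]

```text
time_s: 7.55
position: [0.5241, 0.2197, 0.3106]
tcp_rot: [[-0.751, 0.66, 0.0], [0.66, 0.751, -0.0], [-0.0, -0.0, -1.0]]
force: [0.8, 0.2, 0.2]
opening: 1.002
```

```bash
python3 - <<'E'
from wr import *
np.set_printoptions(precision=4,suppress=True)
c,T=wcap("w2"); 
s=status.read_state(); print(s["time_s"],s["position"],s["joint_positions"])
P=cloud(c,T)
for name,ctr,r,z0,z1 in [("jarlid",(.43,.09),.06,.07,.09),("head",(.497,.247),.06,.170,.195),("griptop",(.495,.244),.03,.225,.26),("hinge",(.673,.086),.03,.185,.21)]:
    q=sel(P,ctr,r,z0,z1)
    if len(q)<3: print(name,len(q)); continue
    print(name,len(q),q.mean(0),cv2.minAreaRect(q[:,:2].astype(np.float32))[:2],np.median(q[:,2]),cv2.minEnclosingCircle(q[:,:2].astype(np.float32)))
E
```

```text
7.6 [0.5219 0.2223 0.3106] [ 11.7079  20.5228  84.0219   0.1581  75.5495 -37.2099]
jarlid 1300 [0.4328 0.0929 0.079 ] ((0.43304315209388733, 0.09139499068260193), (0.05557212606072426, 0.055978503078222275)) 0.07925735008331053 ((0.4326835572719574, 0.09121980518102646), 0.02849775180220604)
head 5836 [0.4939 0.2432 0.1825] ((0.4943396747112274, 0.24054571986198425), (0.08863585442304611, 0.0933913066983223)) 0.18237905179088448 ((0.5000323057174683, 0.23803533613681793), 0.052086107432842255)
griptop 421 [0.4936 0.2436 0.242 ] ((0.49446117877960205, 0.24284417927265167), (0.01732577756047249, 0.017166106030344963)) 0.24317450647123176 ((0.4945719242095947, 0.24279731512069702), 0.009055249392986298)
hinge 0
```

View pics/w2.png

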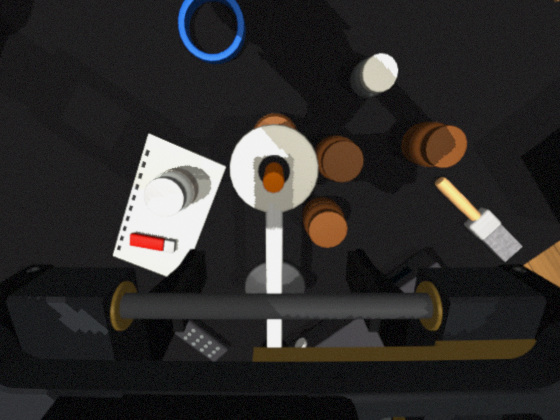

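```bash
python3 - <<'E'
from cloud import *
np.set_printoptions(precision=4,suppress=True)
g=np.array([.4945,.2428])
for n in ["w2","top","scene"]:
    c=dict(np.load(n+".npz")); P=cloud(c,c.get("T",c.get("pose")))
    q=P.reshape(-1,3); gg={"w2":g,"top":np.array([.4927,.2422]),"scene":np.array([.495,.2462])}[n]
    j={"w2":(.4329,.0913),"top":(.4302,.09),"scene":(.4320,.0935)}[n]
    d=q[:,:2]-gg; u=np.array([.75,-.66]); 
    al=d@u; pe=d@np.array([.66,.75]); m=(al>.055)&(al<.2)&(abs(pe)<.03)&(q[:,2]>.172)&(q[:,2]<.19)
    v=cv2.fitLine(q[m][:,:2].astype(np.float32),cv2.DIST_HUBER,0,.001,.001).ravel()
    dd=v[:2]*np.sign(v[0]); off=np.cross(dd,gg-v[2:4])
    h=gg-off*np.array([-dd[1],dd[0]])*0+dd*.24
    t=np.array(j)-h; a=t/np.hypot(*t)
    print(n,m.sum(),"dir",dd,"arm yaw",np.degrees(np.arctan2(-dd[1],-dd[0])),"line offset mm",off*1e3,"hinge",h,"jar r",np.hypot(*t),"target yaw",np.degrees(np.arctan2(a[1],a[0]))%360,"target grip",h+a*.24)
E
```

```text
w2 1356 dir [ 0.7502 -0.6613] arm yaw 138.60405 line offset mm -0.031579580818182074 hinge [0.6745 0.0841] jar r 0.24174517787011474 target yaw 178.29278371898093 target grip [0.4346 0.0912]
top 473 dir [ 0.7506 -0.6608] arm yaw 138.64064 line offset mm 0.723498881877907 hinge [0.6728 0.0836] jar r 0.24272322052736076 target yaw 178.49211904839387 target grip [0.4329 0.0899]
scene 503 dir [ 0.7532 -0.6578] arm yaw 138.8662 line offset mm -1.038316442333556 hinge [0.6758 0.0883] jar r 0.24381705934870726 target yaw 178.78340664560253 target grip [0.4358 0.0934]<stdin>:11: DeprecationWarning: Arrays of 2-dimensional vectors are deprecated. Use arrays of 3-dimensional vectors instead. (deprecated in NumPy 2.0)
```

>>> send_rows:
  moves:
    - [0.68, -0.05, 0, 0, 0, 0, -1]
    - [0.68, -0.06, 0, 0, 0, 0, -1]
    - [0, 0, 0.9, 0, 0, 0, -1]
    - [0, 0, 0.9, 0, 0, 0, -1]
    - [0, 0, 0.9, 0, 0, 0, -0.4]
    - [0, 0, 0.9, 0, 0, 0, -0.2]
    - [0, 0, 0.9, 0, 0, 0, 0]
    - [0, 0, 0, 0, 0, 0, 0]

```text
time_s: 8.6
position: [0.4956, 0.2388, 0.1966]
tcp_rot: [[-0.749, 0.663, -0.004], [0.663, 0.749, -0.001], [0.002, -0.004, -1.0]]
force: [0.2, 0.8, -0.2]
opening: 0.627
```

```bash
python3 - <<'E'
from wr import *
c,T=wcap("w3")
s=status.read_state(); print(s["time_s"],s["position"],s["opening"],s["force"])
E
```

```text
8.65 [0.49667343 0.23916617 0.1978326 ] 0.5890901291084711 [-1.5138902   0.40116393  1.52931948]
```

View pics/w3.png

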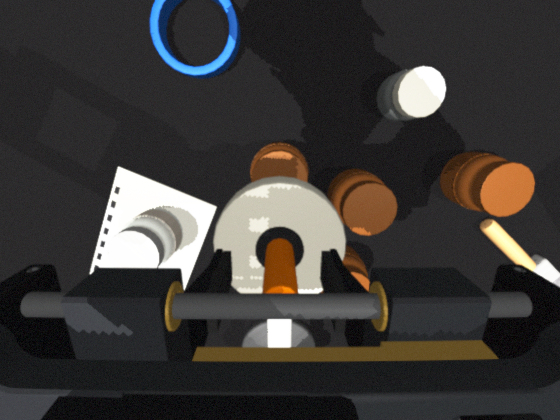

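The orange grip stands between the fingers at pixel (282,265). I'll nudge forward and close.

>>> send_rows:
  moves:
    - [0.15, 0.05, 0, 0, 0, 0, 0.4]
    - [0, 0, 0, 0, 0, 0, 1]
    - [0, 0, 0, 0, 0, 0, 1]
    - [0, 0, 0, 0, 0, 0, 1]
    - [0, 0, 0, 0, 0, 0, 1]

```text
time_s: 9.28
position: [0.4953, 0.2428, 0.1986]
tcp_rot: [[-0.75, 0.662, 0.0], [0.662, 0.75, 0.0], [-0.0, 0.0, -1.0]]
force: [-0.5, -0.7, 4.2]
opening: 0.198
```

```bash
python3 - <<'E'
from rig import status
from plan import *
s=status.read_state(); p=s["position"]; y=yaw(s["tcp_rot"]); print(s["time_s"],p,y,s["opening"],s["force"],s["moment"])
h=np.array([.6745,.0845]); v=p[:2]-h; print(np.hypot(*v),np.degrees(np.arctan2(v[1],v[0])))
a=np.radians(39.8); Rm=np.array([[np.cos(a),-np.sin(a)],[np.sin(a),np.cos(a)]])
t=h+Rm@v; print(t)
for N in (16,20): 
    r,o=solve(p,y,[*t,p[2]],y+39.8,N,1); print([round(float(np.hypot(*(q[0][:2]-h))),4) for q in o])
E
```

```text
9.275 [0.49534237 0.24276708 0.19859965] 138.55005873349603 0.19828365040073226 [-0.52659189 -0.72576245  4.18428251] [-0.04683484  0.08031256 -0.03118848]
0.23905214361416058 138.54275947353858
[0.43554785 0.09141345]
N=16 row=[-0.01, -0.42, -0.0, 0.0, 0.0, -0.249, 1.0] end=[0.4352 0.0894 0.1986] yaw=178.39 radius 0.444..0.542
[0.239, 0.239, 0.239, 0.239, 0.239, 0.239, 0.239, 0.239, 0.2391, 0.2391, 0.2391, 0.2391, 0.2392, 0.2392, 0.2393, 0.2393]
N=20 row=[-0.01, -0.33, -0.0, 0.0, 0.0, -0.199, 1.0] end=[0.4379 0.0915 0.1986] yaw=178.35 radius 0.447..0.544
[0.2389, 0.2388, 0.2387, 0.2386, 0.2385, 0.2384, 0.2383, 0.2381, 0.238, 0.2379, 0.2378, 0.2377, 0.2376, 0.2374, 0.2373, 0.2372, 0.2371, 0.237, 0.2369, 0.2367]
```

>>> send_rows:
  moves:
    - [0, -0.33, 0, 0, 0, -0.2, 1]
    - [0, -0.33, 0, 0, 0, -0.2, 1]
    - [0, -0.33, 0, 0, 0, -0.2, 1]
    - [0, -0.33, 0, 0, 0, -0.2, 1]
    - [0, -0.33, 0, 0, 0, -0.2, 1]
    - [0, -0.33, 0, 0, 0, -0.2, 1]
    - [0, -0.33, 0, 0, 0, -0.2, 1]
    - [0, -0.33, 0, 0, 0, -0.2, 1]
    - [0, -0.33, 0, 0, 0, -0.2, 1]
    - [0, -0.33, 0, 0, 0, -0.2, 1]

```text
time_s: 10.52
position: [0.4527, 0.1737, 0.1986]
tcp_rot: [[-0.931, 0.365, 0.004], [0.365, 0.931, 0.001], [-0.003, 0.002, -1.0]]
force: [2.0, 1.1, 1.5]
opening: 0.196
```

```bash
python3 - <<'E'
from rig import status
from plan import *
s=status.read_state(); p=s["position"]; y=yaw(s["tcp_rot"]); print(s["time_s"],p,y,s["opening"],s["force"],s["moment"])
h=np.array([.6745,.0845]); v=p[:2]-h; print(np.hypot(*v),np.degrees(np.arctan2(v[1],v[0])))
t=[.435,.0914]
for N in (8,9,10):r,o=solve(p,y,[*t,p[2]],178.3,N,1); print([round(float(np.hypot(*(q[0][:2]-h))),4) for q in o])
E
```

```text
10.525 [0.45270212 0.17371133 0.19860011] 158.56657771390846 0.19649368457267677 [1.99816357 1.07532112 1.45308447] [ 0.06930955 -0.3349126  -0.09295884]
0.23906685842629136 158.0890689945119
N=8 row=[-0.0, -0.42, -0.0, 0.0, 0.0, -0.247, 1.0] end=[0.4342 0.0922 0.1986] yaw=178.33 radius 0.444..0.478
[0.2392, 0.2394, 0.2395, 0.2397, 0.2399, 0.24, 0.2402, 0.2404]
N=9 row=[-0.0, -0.38, -0.0, 0.0, 0.0, -0.219, 1.0] end=[0.434  0.0907 0.1986] yaw=178.28 radius 0.443..0.479
[0.2392, 0.2393, 0.2394, 0.2396, 0.2398, 0.2399, 0.2401, 0.2403, 0.2405]
N=10 row=[-0.0, -0.34, -0.0, 0.0, 0.0, -0.197, 1.0] end=[0.4343 0.0912 0.1986] yaw=178.27 radius 0.444..0.479
[0.2391, 0.2392, 0.2393, 0.2394, 0.2396, 0.2397, 0.2398, 0.24, 0.2401, 0.2403]
```

>>> send_rows:
  moves:
    - [0, -0.335, 0, 0, 0, -0.197, 1]
    - [0, -0.335, 0, 0, 0, -0.197, 1]
    - [0, -0.335, 0, 0, 0, -0.197, 1]
    - [0, -0.335, 0, 0, 0, -0.197, 1]
    - [0, -0.335, 0, 0, 0, -0.197, 1]
    - [0, -0.335, 0, 0, 0, -0.197, 1]
    - [0, -0.335, 0, 0, 0, -0.197, 1]
    - [0, -0.335, 0, 0, 0, -0.197, 1]
    - [0, -0.335, 0, 0, 0, -0.197, 1]
    - [0, -0.335, 0, 0, 0, -0.197, 1]
    - [0, 0, 0, 0, 0, 0, 1]
    - [0, 0, 0, 0, 0, 0, 1]

```text
time_s: 12.02
position: [0.4355, 0.0916, 0.1986]
tcp_rot: [[-1.0, 0.031, 0.005], [0.031, 1.0, -0.001], [-0.005, -0.001, -1.0]]
force: [4.8, -2.0, -0.4]
opening: 0.2
```

```bash
python3 - <<'E'
from rig import status,vision
from plan import *
from cloud import *
s=status.read_state(); p=s["position"]; y=yaw(s["tcp_rot"]); print(s["time_s"],p,y,s["opening"],s["force"],s["moment"])
h=np.array([.6745,.0845]); v=p[:2]-h; print(np.hypot(*v),np.degrees(np.arctan2(v[1],v[0])))
for n in ["top","scene"]:
    c=vision.capture(n); cv2.imwrite(f"pics/{n}2.png",c["img"][:,:,::-1]); np.savez(n+"2.npz",**c)
a=cv2.imread("pics/top2.png")[150:330,180:420]; cv2.imwrite("pics/top2c.png",cv2.resize(a,(800,600),interpolation=cv2.INTER_CUBIC))
a=cv2.imread("pics/scene2.png")[150:300,220:420]; cv2.imwrite("pics/scene2c.png",cv2.resize(a,(800,600),interpolation=cv2.INTER_CUBIC))
E
```

```text
12.025 [0.43553309 0.0916416  0.19859988] 178.21437903416896 0.19995005949983957 [ 4.77373961 -1.96255571 -0.41710016] [-0.16625718 -0.7787926   0.02275229]
0.23907360313612167 178.28820748364106
```

View pics/scene2c.png

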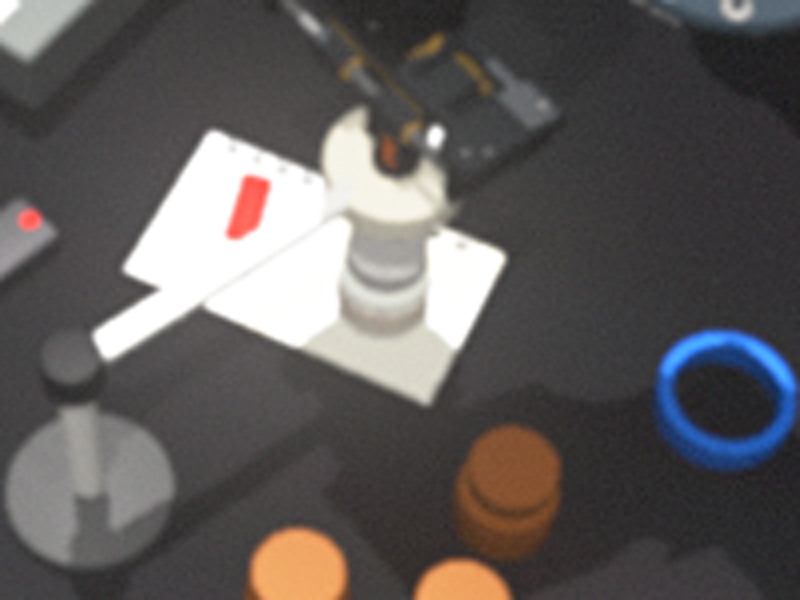

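The lamp head now sits over the jar. I'll release and rise straight up.

>>> send_rows:
  moves:
    - [0, 0, 0, 0, 0, 0, 0.3]
    - [0, 0, 0, 0, 0, 0, 0]
    - [0, 0, 0, 0, 0, 0, 0]
    - [0, 0, -0.3, 0, 0, 0, 0]
    - [0, 0, -0.9, 0, 0, 0, 0]
    - [0, 0, -0.9, 0, 0, 0, 0]
    - [0, 0, -1, 0, 0, 0, 0]
    - [0, 0, -1, 0, 0, 0, 0]

```text
time_s: 13.12
position: [0.4328, 0.0922, 0.3018]
tcp_rot: [[-1.0, 0.031, 0.0], [0.031, 1.0, 0.0], [-0.0, 0.0, -1.0]]
force: [0.1, 0.3, -0.6]
opening: 0.499
```

```bash
python3 - <<'E'
from wr import *
from plan import *
np.set_printoptions(precision=4,suppress=True)
c,T=wcap("w4"); 
s=status.read_state(); p=s["position"];y=yaw(s["tcp_rot"]);print(s["time_s"],p,y,s["force"],s["opening"])
P=cloud(c,T)
t=cloud(dict(vision.capture("top"))); sc=vision.capture("scene"); sP=cloud(dict(sc))
cv2.imwrite("pics/scene3.png",cv2.resize(sc["img"][150:300,220:420,::-1],(800,600),interpolation=cv2.INTER_CUBIC))
for n,Q in (("w",P),("top",t),("scene",sP)):
    for name,ctr,r,z0,z1 in [("head",(.4346,.0912),.046,.170,.195),("griptop",(.4346,.0912),.02,.225,.26)]:
        q=sel(Q,ctr,r,z0,z1)
        if len(q)>5: print(n,name,len(q),q.mean(0),cv2.minAreaRect(q[:,:2].astype(np.float32))[:2])
# dial approach
solve(p,y,[.435,-.339,.25],59.8,24,0)
solve(p,y,[.455,-.305,.27],59.8,20,0)
E
```

```text
13.175 [0.4349 0.0922 0.3049] 178.25484748471354 [0.1503 0.2204 1.1698] 0.4988523747414489
w head 5200 [0.4303 0.0915 0.1825] ((0.43426457047462463, 0.09121686220169067), (0.08786831051111221, 0.0886608362197876))
w griptop 460 [0.4327 0.0915 0.2407] ((0.4345342516899109, 0.09138544648885727), (0.017177388072013855, 0.016939818859100342))
scene head 758 [0.4392 0.0975 0.1811] ((0.4356779456138611, 0.09440881013870239), (0.08564367890357971, 0.08672381937503815))
scene griptop 63 [0.4368 0.0965 0.2378] ((0.43551477789878845, 0.09585627913475037), (0.016860395669937134, 0.016441239044070244))
N=24 row=[-0.74, -0.45, 0.09, 0.0, 0.0, 0.494, 0.0] end=[ 0.4359 -0.3397  0.2509] yaw=59.69 radius 0.460..0.582
N=20 row=[-0.84, -0.47, 0.07, 0.0, 0.0, 0.592, 0.0] end=[ 0.4543 -0.3076  0.2699] yaw=59.85 radius 0.462..0.578
```

View pics/w4.png

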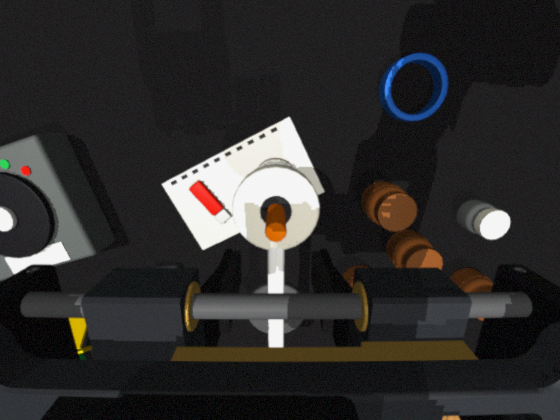

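View pics/scene3.png

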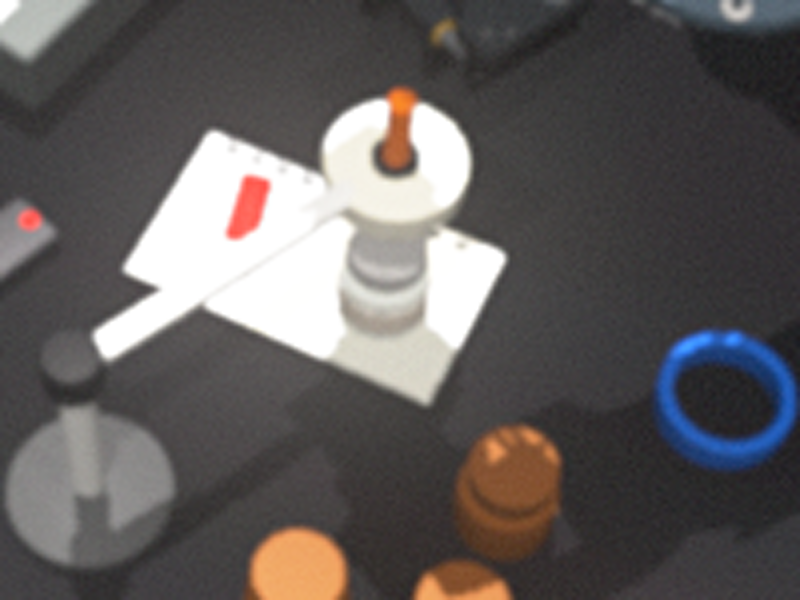

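The released head is centred at (0.4345,0.0913) and the jar at (0.433,0.0914), so they are within 2 mm. The jar and mat look unmoved. On to the dial.

>>> send_rows:
  moves:
    - [-0.74, -0.45, 0.09, 0, 0, 0.494, 0]
    - [-0.74, -0.45, 0.09, 0, 0, 0.494, 0]
    - [-0.74, -0.45, 0.09, 0, 0, 0.494, 0]
    - [-0.74, -0.45, 0.09, 0, 0, 0.494, 0]
    - [-0.74, -0.45, 0.09, 0, 0, 0.494, 0]
    - [-0.74, -0.45, 0.09, 0, 0, 0.494, 0]
    - [-0.74, -0.45, 0.09, 0, 0, 0.494, 0]
    - [-0.74, -0.45, 0.09, 0, 0, 0.494, 0]
    - [-0.74, -0.45, 0.09, 0, 0, 0.494, 0]
    - [-0.74, -0.45, 0.09, 0, 0, 0.494, 0]
    - [-0.74, -0.45, 0.09, 0, 0, 0.494, 0]
    - [-0.74, -0.45, 0.09, 0, 0, 0.494, 0]

```text
time_s: 14.78
position: [0.5557, -0.1238, 0.2718]
tcp_rot: [[-0.482, 0.876, -0.003], [0.876, 0.482, 0.001], [0.003, -0.002, -1.0]]
force: [0.2, 0.6, -0.1]
opening: 0.5
```

>>> send_rows:
  moves:
    - [-0.74, -0.45, 0.09, 0, 0, 0.494, 0]
    - [-0.74, -0.45, 0.09, 0, 0, 0.494, 0]
    - [-0.74, -0.45, 0.09, 0, 0, 0.494, 0]
    - [-0.74, -0.45, 0.09, 0, 0, 0.494, 0]
    - [-0.74, -0.45, 0.09, 0, 0, 0.494, 0]
    - [-0.74, -0.45, 0.09, 0, 0, 0.494, 0]
    - [-0.74, -0.45, 0.09, 0, 0, 0.494, 0]
    - [-0.74, -0.45, 0.09, 0, 0, 0.494, 0]
    - [-0.74, -0.45, 0.09, 0, 0, 0.494, 0]
    - [-0.74, -0.45, 0.09, 0, 0, 0.494, 0]
    - [-0.74, -0.45, 0.09, 0, 0, 0.494, 0]
    - [-0.74, -0.45, 0.09, 0, 0, 0.494, 0]
    - [0, 0, 0, 0, 0, 0, 0]

```text
schema error: expected 1 to 12 rows
```

>>> send_rows:
  moves:
    - [-0.74, -0.45, 0.09, 0, 0, 0.494, 0]
    - [-0.74, -0.45, 0.09, 0, 0, 0.494, 0]
    - [-0.74, -0.45, 0.09, 0, 0, 0.494, 0]
    - [-0.74, -0.45, 0.09, 0, 0, 0.494, 0]
    - [-0.74, -0.45, 0.09, 0, 0, 0.494, 0]
    - [-0.74, -0.45, 0.09, 0, 0, 0.494, 0]
    - [-0.74, -0.45, 0.09, 0, 0, 0.494, 0]
    - [-0.74, -0.45, 0.09, 0, 0, 0.494, 0]
    - [-0.74, -0.45, 0.09, 0, 0, 0.494, 0]
    - [-0.74, -0.45, 0.09, 0, 0, 0.494, 0]
    - [-0.74, -0.45, 0.09, 0, 0, 0.494, 0]
    - [-0.74, -0.45, 0.09, 0, 0, 0.494, 0]

```text
time_s: 16.27
position: [0.4329, -0.3395, 0.245]
tcp_rot: [[0.507, 0.862, -0.002], [0.862, -0.507, 0.002], [0.001, -0.003, -1.0]]
force: [-1.0, -0.5, -0.6]
opening: 0.496
```

>>> send_rows:
  moves:
    - [0, 0, 0, 0, 0, 0, 0]
    - [0, 0, 0, 0, 0, 0, 0]

```text
time_s: 16.52
position: [0.4343, -0.3392, 0.2459]
tcp_rot: [[0.504, 0.864, -0.0], [0.864, -0.504, 0.001], [0.001, -0.001, -1.0]]
force: [0.5, 0.8, 0.4]
opening: 0.497
```

```bash
python3 - <<'E'
from wr import *
from plan import *
np.set_printoptions(precision=4,suppress=True)
c,T=wcap("w5"); 
s=status.read_state(); p=s["position"];y=yaw(s["tcp_rot"]);print(s["time_s"],p,y,s["force"],s["opening"])
P=cloud(c,T)
for name,ctr,r,z0,z1 in [("dialdisc",(.462,-.29),.07,.075,.086),("posttop",(.434,-.336),.03,.11,.15),("cap",(.462,-.29),.02,.088,.1)]:
    q=sel(P,ctr,r,z0,z1)
    if len(q)>5: print(name,len(q),q.mean(0),cv2.minAreaRect(q[:,:2].astype(np.float32))[:2])
d=np.array(s["tcp_rot"]).T@(np.array([.435,-.339,.097])-p)/.025; print("units to grasp",d)
E
```

```text
16.575 [ 0.4345 -0.3392  0.2461] 59.767210064955506 [0.1899 0.2848 0.1013] 0.49919864008472586
dialdisc 9510 [ 0.4645 -0.2882  0.0842] ((0.46293166279792786, -0.29128822684288025), (0.12648887932300568, 0.12637338042259216))
posttop 258 [ 0.4356 -0.3376  0.1295] ((0.434722900390625, -0.3389177620410919), (0.014788753353059292, 0.01506057009100914))
cap 870 [ 0.4623 -0.2915  0.0922] ((0.4626757502555847, -0.2917044162750244), (0.034809794276952744, 0.034366920590400696))
units to grasp [0.0113 0.0165 5.9658]
```

View pics/w5.png

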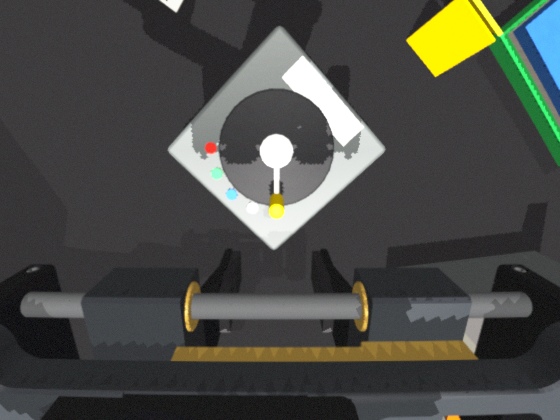

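Post at pixel (276,210), centred between the fingers. Descend and close.

>>> send_rows:
  moves:
    - [0, 0, 0.85, 0, 0, 0, 0]
    - [0, 0, 0.85, 0, 0, 0, 0]
    - [0, 0, 0.85, 0, 0, 0, 0]
    - [0, 0, 0.85, 0, 0, 0, 0]
    - [0, 0, 0.85, 0, 0, 0, 0]
    - [0, 0, 0.85, 0, 0, 0, 0]
    - [0, 0, 0.84, 0, 0, 0, 0]
    - [0, 0, 0, 0, 0, 0, 0.4]
    - [0, 0, 0, 0, 0, 0, 1]
    - [0, 0, 0, 0, 0, 0, 1]
    - [0, 0, 0, 0, 0, 0, 1]
    - [0, 0, 0, 0, 0, 0, 1]

```text
time_s: 18.08
position: [0.4341, -0.3399, 0.0989]
tcp_rot: [[0.505, 0.863, 0.0], [0.863, -0.505, -0.001], [-0.0, 0.001, -1.0]]
force: [-0.2, 0.8, 4.7]
opening: 0.173
```

```bash
python3 - <<'E'
from rig import status
from plan import *
s=status.read_state(); p=s["position"]; y=yaw(s["tcp_rot"]); print(s["time_s"],p,y,s["opening"],s["force"],s["moment"])
h=np.array([.4625,-.2915]); v=p[:2]-h; print(np.hypot(*v),np.degrees(np.arctan2(v[1],v[0])))
a=np.radians(-68.75); Rm=np.array([[np.cos(a),-np.sin(a)],[np.sin(a),np.cos(a)]])
t=h+Rm@v; print(t)
for N in (20,24): 
    r,o=solve(p,y,[*t,p[2]],y-68.75,N,1,3); print([round(float(np.hypot(*(q[0][:2]-h))),4) for q in o][::4])
E
```

```text
18.075 [ 0.4340817  -0.33988087  0.09886729] 59.691817849543305 0.17308116022449277 [-0.22768817  0.83406551  4.70378267] [0.16780588 0.14084753 0.00474086]
0.05610979291804096 -120.42942702085585
[ 0.40710877 -0.28254899]
N=20 row=[0.004, -0.135, -0.0, 0.0, 0.0, 0.3438, 1.0] end=[ 0.4069 -0.2824  0.0989] yaw=-9.07 radius 0.495..0.548
[0.0561, 0.0562, 0.0562, 0.0563, 0.0563]
N=24 row=[0.003, -0.112, -0.0, 0.0, 0.0, 0.2865, 1.0] end=[ 0.4071 -0.2826  0.0989] yaw=-9.07 radius 0.496..0.549
[0.0561, 0.0561, 0.0561, 0.0561, 0.0561, 0.0561]
```

>>> send_rows:
  moves:
    - [0.003, -0.112, 0, 0, 0, 0.286, 1]
    - [0.003, -0.112, 0, 0, 0, 0.286, 1]
    - [0.003, -0.112, 0, 0, 0, 0.286, 1]
    - [0.003, -0.112, 0, 0, 0, 0.286, 1]
    - [0.003, -0.112, 0, 0, 0, 0.286, 1]
    - [0.003, -0.112, 0, 0, 0, 0.286, 1]
    - [0.003, -0.112, 0, 0, 0, 0.286, 1]
    - [0.003, -0.112, 0, 0, 0, 0.286, 1]
    - [0.003, -0.112, 0, 0, 0, 0.286, 1]
    - [0.003, -0.112, 0, 0, 0, 0.286, 1]
    - [0.003, -0.112, 0, 0, 0, 0.286, 1]
    - [0.003, -0.112, 0, 0, 0, 0.286, 1]

```text
time_s: 19.58
position: [0.4126, -0.3173, 0.0989]
tcp_rot: [[0.904, 0.428, 0.002], [0.428, -0.904, -0.004], [0.0, 0.005, -1.0]]
force: [-1.2, -2.5, 2.7]
opening: 0.174
```

```bash
cat > d.py <<'E'
from rig import status
from plan import *
s=status.read_state(); p=s["position"]; y=yaw(s["tcp_rot"]); print(s["time_s"],p,"yaw",y,s["opening"],s["force"])
h=np.array([.4625,-.2915]); v=p[:2]-h; a=np.degrees(np.arctan2(v[1],v[0])); print("r",np.hypot(*v),"dial from pos",np.radians((-120.2-a)%360),"from yaw",np.radians(59.7-y))
E
python3 d.py
```

```text
19.575 [ 0.41258069 -0.31725689  0.09894002] yaw 25.35481906155281 0.1740693636387266 [-1.22785498 -2.46279281  2.71605663]
r 0.056172542082745296 dial from pos 0.567364620600842 from yaw 0.5994364895690995
```

>>> send_rows:
  moves:
    - [0.003, -0.112, 0, 0, 0, 0.286, 1]
    - [0.003, -0.112, 0, 0, 0, 0.286, 1]
    - [0.003, -0.112, 0, 0, 0, 0.286, 1]
    - [0.003, -0.112, 0, 0, 0, 0.286, 1]
    - [0.003, -0.112, 0, 0, 0, 0.286, 1]
    - [0.003, -0.112, 0, 0, 0, 0.286, 1]
    - [0.003, -0.112, 0, 0, 0, 0.286, 1]
    - [0.003, -0.112, 0, 0, 0, 0.286, 1]
    - [0.003, -0.112, 0, 0, 0, 0.286, 1]
    - [0.003, -0.112, 0, 0, 0, 0.286, 1]
    - [0.003, -0.112, 0, 0, 0, 0.286, 1]
    - [0.003, -0.112, 0, 0, 0, 0.286, 1]

```text
time_s: 21.08
position: [0.4069, -0.2842, 0.0989]
tcp_rot: [[0.988, -0.156, 0.0], [-0.156, -0.988, -0.003], [0.001, 0.003, -1.0]]
force: [-4.1, -3.2, 4.5]
opening: 0.173
```

>>> send_rows:
  moves:
    - [0, 0, 0, 0, 0, 0, 1]
    - [0, 0, 0, 0, 0, 0, 1]

```text
time_s: 21.32
position: [0.4069, -0.284, 0.0989]
tcp_rot: [[0.988, -0.154, 0.0], [-0.154, -0.988, -0.003], [0.001, 0.003, -1.0]]
force: [-4.7, -3.1, 5.7]
opening: 0.176
```

```bash
python3 d.py; python3 - <<'E'
from wr import *
wcap("w6")
for n in ["scene","top"]:
    c=vision.capture(n); cv2.imwrite(f"pics/{n}4.png",cv2.resize(c["img"][:,:,::-1],(800,600),interpolation=cv2.INTER_CUBIC)); np.savez(n+"4.npz",**c)
c=np.load("scene4.npz"); cv2.imwrite("pics/scene4c.png",cv2.resize(c["img"][80:190,165:285,::-1],(800,733),interpolation=cv2.INTER_CUBIC)[:600])
E
```

```text
21.325 [ 0.40690789 -0.28397687  0.09885589] yaw -8.846635968698928 0.17590454734200434 [-4.68553173 -3.06191218  5.68671004]
r 0.05609884035861689 dial from pos 1.178216971755793 from yaw 1.196364488819769
```

View pics/w6.png

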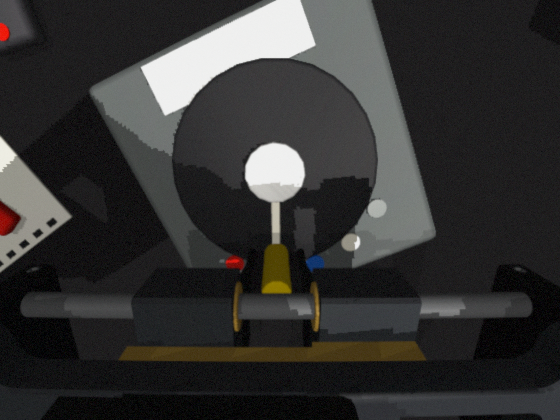

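View pics/scene4c.png

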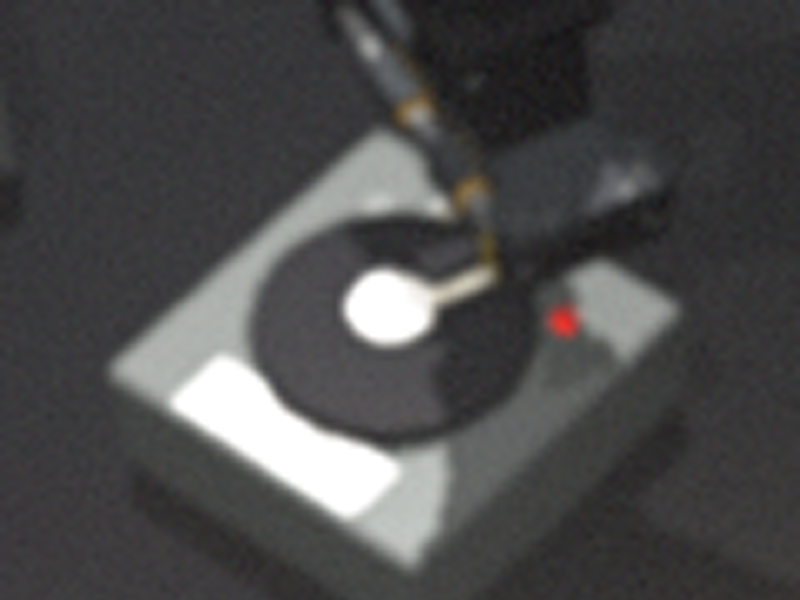

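View pics/top4.png

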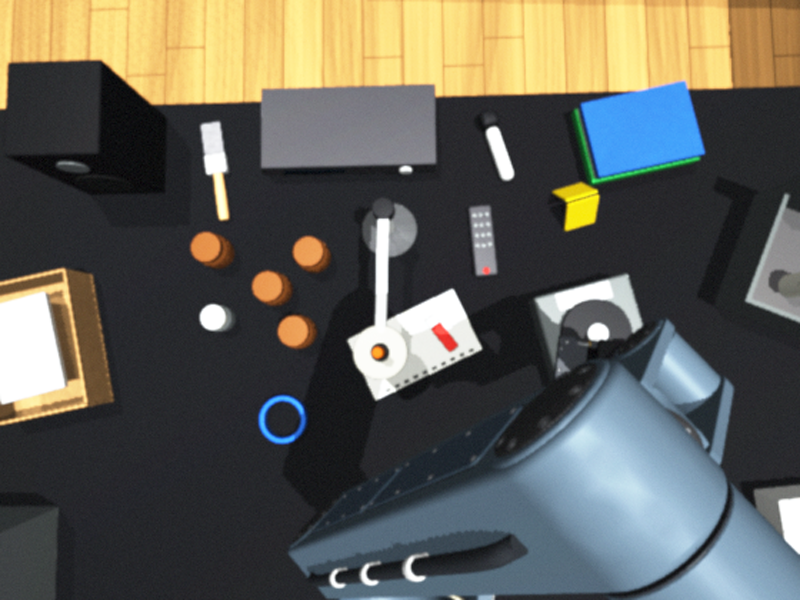

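The wrist view shows the post gripped at (277,268), midway between the red and blue marks, so it covers green. It reads 1.18 rad by position and 1.20 by yaw. One small step more puts it squarely on the third click.

>>> send_rows:
  moves:
    - [0.002, -0.05, 0, 0, 0, 0.13, 1]
    - [0.002, -0.04, 0, 0, 0, 0.1, 1]
    - [0, 0, 0, 0, 0, 0, 1]
    - [0, 0, 0, 0, 0, 0, 1]
    - [0, 0, 0, 0, 0, 0, 1]

```text
time_s: 22.1
position: [0.4073, -0.2818, 0.0988]
tcp_rot: [[0.981, -0.193, -0.0], [-0.193, -0.981, -0.003], [0.0, 0.003, -1.0]]
force: [-5.1, -2.4, 5.9]
opening: 0.174
```

```bash
python3 d.py; python3 - <<'E'
from wr import *
np.set_printoptions(precision=4,suppress=True)
c,T=wcap("w7")
# angle of post from the wrist cloud
P=cloud(c,T)
q=sel(P,(.462,-.29),.02,.088,.1); 
if len(q): print("cap",q.mean(0),len(q))
q=sel(P,(.406,-.281),.02,.10,.14)
hs=cv2.cvtColor(c["img"],cv2.COLOR_RGB2HSV); m=(hs[...,0]>20)&(hs[...,0]<32)&(hs[...,1]>150)&(hs[...,2]>60)
Q=P[m]; Q=Q[(Q[:,2]>.1)&(Q[:,2]<.14)&(abs(Q[:,0]-.406)<.03)]; print("post pts",len(Q),np.nanmean(Q,0))
t=cloud(dict(vision.capture("top")))
for name,ctr,r,z0,z1 in [("head",(.433,.09),.06,.170,.195),("griptop",(.433,.09),.02,.225,.26)]:
    q=sel(t,ctr,r,z0,z1); print(name,len(q),cv2.minAreaRect(q[:,:2].astype(np.float32))[:2])
a0=np.load("scene.npz")["img"].astype(int); sc=vision.capture("scene"); cv2.imwrite("pics/scene5.png",cv2.resize(sc["img"][:,:,::-1],(800,600)))
E
```

```text
22.1 [ 0.40726738 -0.28179265  0.09884421] yaw -11.148797879146954 0.17403401265798646 [-5.06917137 -2.44962777  5.90522707]
r 0.05607918865799427 dial from pos 1.2176840506541278 from yaw 1.23654479407109
cap [ 0.4628 -0.2916  0.0922] 2812
post pts 972 [ 0.4135 -0.283   0.1222]
head 1119 ((0.4344619810581207, 0.08977178484201431), (0.08861491084098816, 0.09307651221752167))
griptop 56 ((0.4332980811595917, 0.09112701565027237), (0.017086727544665337, 0.015491162426769733))
```

View pics/scene5.png

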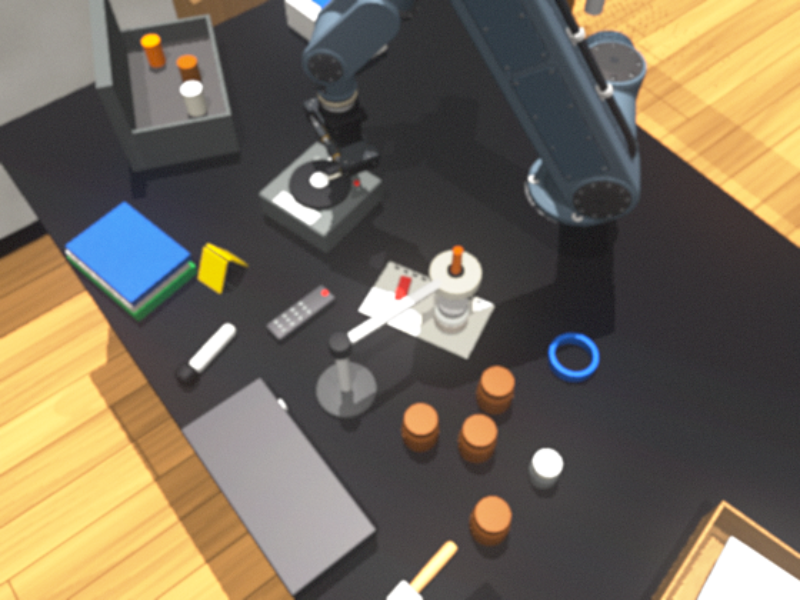

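The final scene view shows the lamp head over the jar at (455,275), all bystanders where they were, and the gripper on the dial.

```bash
python3 -c "
from rig import bot
print(bot.hand_in())"; python3 d.py
```

```text
the job is handed in; nothing more can be done
None
the job is handed in; nothing more can be done
```

I swung the lamp by its orange grip about 40° counter-clockwise until the head was over the glass jar, then released it. I then gripped the dial's yellow post, turned it clockwise to the third (green) click and handed in at about 22 s, still holding it.

**Last checks:**
- **Lamp:** after release, the wrist camera put the head at (0.4345, 0.0913) and the jar, measured before the swing, at (0.433, 0.0914), within 2 mm. A later top view also agrees within about 4 mm.
- **Dial:** it read 1.22 rad from the gripper's position and 1.24 rad from its yaw, against 1.2 for green and 1.6 for red. The gripper was holding against about 6 N sideways. The green mark itself was hidden by the gripper; just before a final 0.04 rad step, the post stood midway between the red and blue marks.
- **Everything else:** the jar, lighter and other objects look unmoved in the last scene picture, by eye only.

The scene camera read 2–4 mm off from the top and wrist cameras throughout. One move call was refused for having 13 rows, so I sent it again as 12 plus a short call, with no effect on the result. My state read after hand-in returned nothing, so I have no check of the final second.

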